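# Isolate the bench tumbler and prove it dead

## Robot

A 6-joint arm with a two-finger parallel gripper is mounted at the origin on a cart in front of the work surface, level with it; the furniture and walls round the work are solid. World frame = base frame: x ahead of the robot, y to its left, z up, the work surface at z = 0. Lengths are in mm, angles in rad, forces in N, time in s.
With the tool pointing down it reaches from about 350 to 875 mm from the base axis. Payload 4.2 kg.
Tool frame: the origin (TCP) lies midway between the tips of the shut fingers; the grasp point (between the pads) lies 19 mm behind it; z points along the fingers, y is the line along which they close (so a half turn about z gives the same grasp; the last joint's range is limited). The gripper opens to 85 mm and grips with 20 to 120 N. Pads are 22 mm wide; open, the fingers measure 114 mm over their backs; the gripper's body (76 mm by 85 mm) begins 54 mm behind the grasp point. The pads swing forward as they close: fully open they stand 13 mm farther back than shut.
Start: joints at [1.408, 0.385, 0.008, 0, -1.194, -0.259], TCP at [255.844, 570.213, 231.312] pointing down, gripper open.
Joint ranges: [-3.14, 3.14], [-1.21, 2.06], [-1.07, 1.41], [-3.16, 2.05], [-2.99, -0.16], [-3.1, 3.1]. Speed limits (rad/s): [2.79, 2.79, 3.14, 3.14, 3.14, 3.14].

## Interface

Orientations are given as a unit quaternion [x, y, z, w].
In Python, from bench import * gives the robot as it stands.
- The arm moves only by the tool drive_tool, never from a script. Its argument "plan" is a list that holds one entry, the list of rows, each a list of 5 numbers: the closure, from -1 (fully open) to 1 (shut), then the shift along the world's x, y, z in mm, then the turn about the world's z in degrees. A call has 1 to 20 rows; each row shifts and turns the commanded pose from where the row before left it; what a row does not reach is not made up. A row lasts 1/12 s, in which the tool goes at most 41.7 mm and 7.16 degrees, less where a joint would pass 70% of its speed; a pose out of reach is approached as far as the arm can. A call is refused whole if a number of a shift passes 41.7 or a number of a turn 7.16, either way. A call with a gripper value outside its range is refused whole. The fingers move at their own pace and stop on an object; the grip force is fixed at half the most. Time passes only in rows, so rows that do not move let the fingers close. It gives the time, the measured TCP pose, the force, the opening and the grip force at its end, in the units of the state.
- read_state(): the state, without advancing time (a new reading comes with each control period).
- get_image(name): name is "scene" or "top" or "wrist"; returns (picture, depth): 420x560x3 uint8, red, green, blue; 420x560 float32, mm along the optical axis (not along the pixel's ray), 0 where there is no reading.
- camera_model(name): a dict with "fx", "fy", "cx", "cy" (pixels), "R" (3x3) and "t" (3): a world point X has camera coordinates R X + t; the wrist camera has in their place "mount" (4x4, takes a point from camera to tool coordinates, whose origin is the TCP and whose axes are the flange's). Camera axes: x right, y down, z forward; pixel columns grow to the right and rows downward; lengths in mm; the calibration is good to about 2 mm. A picture is of the moment at which its call begins: read the wrist's pose just before it. camera_model takes no time and is no camera call.
- job_done(): hands the job in; it is judged then, once.
The state is a dict: "clock": time; "joints": joint angles; "joint_vel": joint speeds; "joint_efforts": joint torques, N m; "position": TCP position; "ee_rot": TCP orientation; "contact_force": force on the tool from outside, world axes, zero at the start; "wrist_torque": the same for the moment, N m; "gripper_width": finger opening in mm; "grasp_force": force on a finger pad.
Only numpy, scipy, OpenCV 4.12 (cv2) and the standard library are available. Lean on these libraries where they do the work, as an engineer would, in place of code of your own. Each camera call takes 0.05 s, during which the arm holds its last target. There are 200 camera calls.

## Task

The bench tumbler has finished its run and the drum is about to be opened, so make it safe: turn the red main switch handle a quarter turn anticlockwise from on to off, so that it stays there. Only then try the machine: press the green start button fully in and hold it for about a second to prove that nothing runs, let it go, and afterwards press the red stop button fully in and let it out again. Leave the handle off, and do not knock over or shove the spray can, padlock or castor near it.

Things in the scene. Friction and masses are not known exactly. Their poses are not given: they have to be found in the camera images.
- tumbler: Fixed bench tumbler, 210 (x) x 220 (y) mm: grey control housing in front (x -105 to -5 mm), whose flat aluminium top, 95 mm above the table, carries all the controls; behind it a black rubber drum, 92 mm across, axis along y at x +58 mm, top 128 mm above the table. Origin: centre of the underside, on the table; x points to the drum (away from the robot at yaw 0), y left, z up.
- main_switch (a joint): Angle of the red handle, rad: 0 = on (white line toward the drum, at the black bar mark), 1.571 = off (bar across the machine, white line to tumbler +y, at the ring mark). On to off is anticlockwise seen from above. Snap action: a spring drives it from the midpoint (0.785) into the nearer stop and holds it there; at most about 0.15 N m moves it.
- main_switch_grip (a point): On the switch's upright axis, 126 mm above the table, 8 mm below the top of the red bar; turns with it. Bar: 66 mm long along this point's x (white line at the +x end), 14 mm thick along y, 32 mm high, on a red disc 48 mm across whose top is 102 mm above the table, on a yellow plate 80 x 84 mm. In the tumbler's frame at x -58, y +56 mm.
- start_button (a joint): Travel of the green start button, in m: 0 = out, 0.006 = fully in (downward). Spring return; 1.5 N to begin moving, 5 N fully in.
- start_button_top (a point): Centre of the top face of the green start button: a round cap of 30 mm diameter, pressed straight down, in a steel collar of 46 mm diameter, which it stands 6 mm proud of when out; 113 mm above the table when out. In the tumbler's frame at x -58, y -26 mm.
- stop_button (a joint): Travel of the red stop button, in m: 0 = out, 0.006 = fully in (downward). Spring return; 1.5 N to begin moving, 5 N fully in.
- stop_button_top (a point): Centre of the top face of the red stop button, made just like the start button, 52 mm to its right: in the tumbler's frame at x -58, y -78 mm, 113 mm above the table when out.
- oil_can: Loose green spray can with a black cap, standing, 53 mm diameter, 180 mm tall; origin at the centre of its underside. A bystander.
- padlock: Loose brass padlock lying flat, 65 x 42 x 18 mm; origin at the centre of its underside. A bystander.
- castor: Loose old brown iron castor standing on its square foot plate, 46 x 40 x 60 mm; origin at the centre of its underside. A bystander.

How it is judged (in metres and radians):
On the way, in this order (a step that is already met when the one before it is completed fails the run):
1. the main switch is turned to off, with both buttons out (value of joint main_switch above 1.42 rad and value of joint each of start_button, stop_button below 0.002 m), for 0.2 s.
2. with the switch off, the green start button is pressed in (at least 4 of its 6 mm) and held for half a second (value of joint start_button above 0.004 m and value of joint main_switch above 1.42 rad), for 0.5 s.
3. the start button has been let out and the red stop button is pressed in (at least 4 of its 6 mm) (value of joint stop_button above 0.004 m and value of joint start_button below 0.002 m and value of joint main_switch above 1.42 rad), for 0.1 s.
At the end, for the whole second after the job is handed in: The main switch rests at off (within 0.15 rad), both buttons are out (within 1.5 mm), the spray can still stands, and spray can, padlock and castor are within 50 mm of where they were (value of joint main_switch above 1.42 rad and value of joint each of start_button, stop_button below 0.0015 m and angle between oil_can's own z axis and vertical below 0.3 rad and distance of each of oil_can, padlock, castor from where it was at the start of the episode below 0.05 m); the robot touches nothing.
It fails at once if the start button is pressed (more than 3 mm) while the main switch is not off (more than 0.4 rad from off) (value of joint start_button above 0.003 m and value of joint main_switch below 1.17 rad).
It fails at once if both buttons are pressed at once (more than 3 mm each) (value of joint each of start_button, stop_button above 0.003 m).
It fails at once if the spray can is knocked over or any bystander is shoved more than 50 mm (angle between oil_can's own z axis and vertical above 0.5 rad or distance of any of oil_can, padlock, castor from where it was at the start of the episode above 0.05 m).
It also fails if it takes over 45 s, if anything falls off the work surface, if the arm or the gripper's body presses on something with over 40 N, if the wrist force passes 120 N, or if a joint passes its speed limit or range.

## Working session

There is one attempt and no reset: what is moved stays moved. The work goes in short steps, Python scripts to look and compute and a tool call to move; the robot and the scene stay as the last step left them, time stands still between calls to the robot, and variables do not carry over. Pictures are saved under pics/ and viewed, at most 10 in all, crops included, and the job is handed in when it is done.

Besides the shell and the picture viewer there is one more tool, called by a JSON object that holds its "name" and its "arguments". drive_tool: Moves the arm, as the interface text tells. Its arguments: {"type":"object","properties":{"plan":{"type":"array"}},"required":["plan"]}

```bash
mkdir -p pics; python3 - <<'E'
from bench import *
import cv2,numpy as np
s=read_state();print(s['position'],s['ee_rot'],s['gripper_width'])
for n in('scene','top'):
    p,d=get_image(n);cv2.imwrite(f'pics/{n}0.png',p[:,:,::-1]);np.savez(f'{n}0.npz',p=p,d=d);c=camera_model(n);print(n,c)
E
```

```text
[255.61416824 569.69036267 230.20665006] [ 9.77820039e-01 -2.09443912e-01 -1.87094934e-04  1.08819457e-03] 85.53287228735078
scene {'fx': 403.69428174547585, 'fy': 403.69428174547585, 'cx': 280.9068644674741, 'cy': 209.8888708305368, 'R': array([[ 0.81905133, -0.57331364,  0.02159601],
       [-0.25613779, -0.39908928, -0.88040967],
       [ 0.51336961,  0.71556915, -0.47372189]]), 't': array([-357.12240733,  226.13412222,  600.84577556])}
top {'fx': 493.3768924097049, 'fy': 493.3768924097049, 'cx': 278.6606471381456, 'cy': 214.84784173023846, 'R': array([[ 4.34076954e-04, -9.99527251e-01,  3.07422499e-02],
       [-9.94651083e-01, -3.60694991e-03, -1.03228932e-01],
       [ 1.03291016e-01, -3.05330029e-02, -9.94182429e-01]]), 't': array([  63.93569104,  492.72082218, 1068.68203118])}
```

View pics/top0.png

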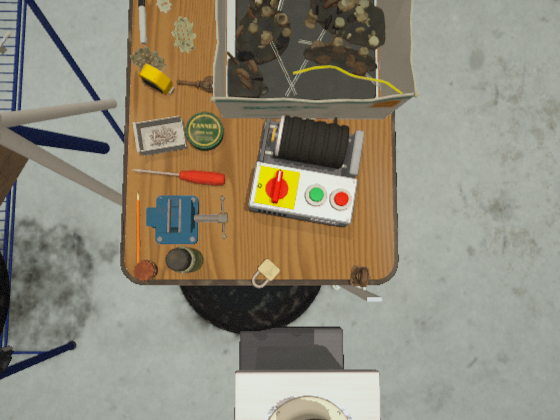

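View pics/scene0.png

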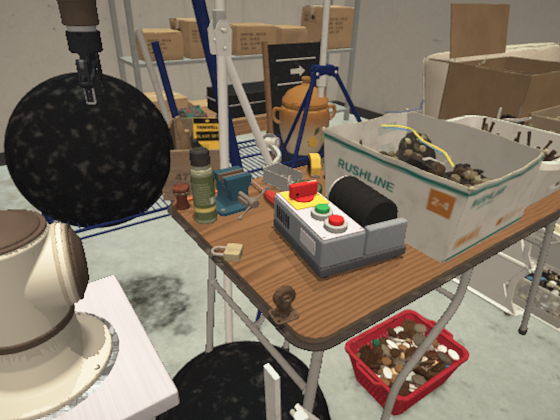

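The top view shows the handle at about (278,187), green button at (317,195), red button at (342,199), padlock at (267,270), can at (180,259) and castor at (360,275). The machine is yawed slightly. Next I'll measure the centroids.

```bash
cat > h.py <<'E'
import numpy as np,cv2
from bench import *
def ray(n,u,v,z):
    c=camera_model(n);R=c['R'];t=c['t'];o=-R.T@t
    d=R.T@np.array([(u-c['cx'])/c['fx'],(v-c['cy'])/c['fy'],1]);return o+d*(z-o[2])/d[2]
def pt(n,u,v,D):
    c=camera_model(n);return c['R'].T@(np.array([(u-c['cx'])/c['fx'],(v-c['cy'])/c['fy'],1])*D-c['t'])
def blobs(n,p,win,lo):
    h=cv2.cvtColor(p,cv2.COLOR_RGB2HSV);m=np.zeros(h.shape[:2],np.uint8)
    for a,b in lo:m|=cv2.inRange(h,a,b)
    k=np.zeros_like(m);x0,x1,y0,y1=win;k[y0:y1,x0:x1]=m[y0:y1,x0:x1]
    N,L,S,C=cv2.connectedComponentsWithStats(k)
    return [(S[i,4],C[i],L==i) for i in range(1,N) if S[i,4]>25]
E
python3 - <<'E'
from h import *
red=[((0,150,90),(8,255,255)),((172,150,90),(180,255,255))];gr=[((50,100,60),(90,255,255))];ye=[((22,150,120),(34,255,255))]
for n,win in(('top',(245,360,160,225)),('scene',(270,350,170,240))):
    f=np.load(n+'0.npz');p,d=f['p'],f['d']
    for nm,c in(('red',red),('green',gr),('yel',ye)):
        for a,C,m in blobs(n,p,win,c):
            D=np.median(d[m&(d>0)]);print(n,nm,a,C.round(1),'depthpt',pt(n,*C,D).round(1),'z113',ray(n,*C,113).round(1),'z134',ray(n,*C,134).round(1))
            if n=='top' and nm=='yel':
                q=cv2.minAreaRect(np.argwhere(m)[:,::-1].astype(np.float32));P=[ray(n,*b,95)[:2].round(1) for b in cv2.boxPoints(q)];print(P,np.mean(P,0))
f=np.load('top0.npz');d=f['d']
for u,v in((180,259),(267,268),(360,275),(320,140),(360,150),(300,108),(216,100)):print(u,v,pt('top',u,v,d[v,u]).round(0))
big=cv2.resize(f['p'][155:230,240:365],None,fx=6,fy=6,interpolation=2);cv2.imwrite('pics/c1.png',big[:,:,::-1])
E
```

```text
top red 404 [276.5 188.1] depthpt [539.8  71.8 104.5] z113 [538.4  72.  113. ] z134 [535.1  72.6 134. ]
top red 153 [340.9 198.5] depthpt [517.2 -59.6 115.8] z113 [517.6 -60.1 113. ] z134 [514.7 -56.8 134. ]
top green 143 [316. 194.] depthpt [526.2  -8.5 115.9] z113 [526.6  -8.8 113. ] z134 [523.5  -6.5 134. ]
top yel 983 [276.9 187.1] depthpt [543.1  70.9  97.1] z113 [540.6  71.3 113. ] z134 [537.2  71.9 134. ]
[array([512.3, 118.6]), array([589.1, 105.6]), array([574.9,  23.3]), array([498.1,  37. ])] [543.6    71.125]
scene red 481 [303.1 190.8] depthpt [536.6  65.1 117.8] z113 [543.   72.9 113. ] z134 [515.2  38.7 134. ]
scene red 57 [271.7 196.8] depthpt [569.8 233.8  23.6] z113 [469.   85.1 113. ] z134 [445.3  50.2 134. ]
scene red 137 [335.7 219.9] depthpt [513. -66. 116.] z113 [516.7 -62.2 113. ] z134 [490.4 -89.  134. ]
scene green 112 [322.  208.2] depthpt [521.3 -16.1 116.3] z113 [525.5 -11.5 113. ] z134 [498.7 -41.  134. ]
scene yel 271 [304.9 201.4] depthpt [531.4  50.8  99.9] z113 [515.   30.8 113. ] z134 [488.7  -1.1 134. ]
180 259 [393. 255. 178.]
267 268 [375.  90.  19.]
360 275 [ 361. -110.   48.]
320 140 [636. -16. 126.]
360 150 [ 626. -106.   87.]
300 108 [710.  23. 105.]
216 100 [699. 191. 183.]
```

View pics/c1.png

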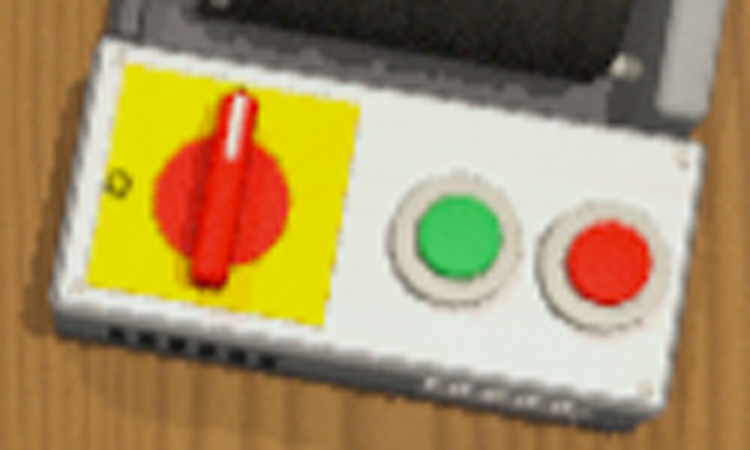

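{"name": "drive_tool", "arguments": {"plan": [[[0, 15.8, -27.7, 1, 0.8], [0, 15.8, -27.7, 1, 0.8], [0, 15.8, -27.7, 1, 0.8], [0, 15.8, -27.7, 1, 0.8], [0, 15.8, -27.7, 1, 0.8], [0, 15.8, -27.7, 1, 0.8], [0, 15.8, -27.7, 1, 0.8], [0, 15.8, -27.7, 1, 0.8], [0, 15.8, -27.7, 1, 0.8], [0, 15.8, -27.7, 1, 0.8], [0, 15.8, -27.7, 1, 0.8], [0, 15.8, -27.7, 1, 0.8], [0, 15.8, -27.7, 1, 0.8], [0, 15.8, -27.7, 1, 0.8], [0, 15.8, -27.7, 1, 0.8], [0, 15.8, -27.7, 1, 0.8], [0, 15.8, -27.7, 1, 0.8], [0, 15.8, -27.7, 1, 0.8], [0, 0, 0, 0, 0], [0, 0, 0, 0, 0]]]}}

```text
clock: 1.77
position: [540.4, 70.2, 248.5]
ee_rot: [0.996, -0.087, -0.001, 0.0]
contact_force: [-1.0, -0.1, -0.3]
gripper_width: 42.7
grasp_force: 0.0
```

```bash
cat > st.py <<'E'
from h import *
from scipy.spatial.transform import Rotation as Ro
s=read_state();M=Ro.from_quat(s['ee_rot']).as_matrix()
print(s['clock'],s['position'].round(1),'yaw tool y',np.degrees(np.arctan2(M[1,1],M[0,1])).round(1),'j',np.round(s['joints'],3),s['gripper_width'],s['contact_force'])
E
python3 st.py; python3 - <<'E'
from h import *
from scipy.spatial.transform import Rotation as Ro
s=read_state();p,d=get_image('wrist');cv2.imwrite('pics/w1.png',p[:,:,::-1]);c=camera_model('wrist')
M=np.array(c['mount']);print(M.round(3),c['fx'])
T=np.eye(4);T[:3,:3]=Ro.from_quat(s['ee_rot']).as_matrix();T[:3,3]=s['position'];W=T@M
red=[((0,150,90),(8,255,255)),((172,150,90),(180,255,255))];gr=[((50,100,60),(90,255,255))]
for nm,col in(('r',red),('g',gr)):
    for a,C,m in blobs('wrist',p,(0,560,0,420),col):
        v,u=np.nonzero(m&(d>0));D=d[v,u]
        X=(W@np.array([(u-c['cx'])/c['fx']*D,(v-c['cy'])/c['fy']*D,D,1+0*D]))[:3].T
        print(nm,a,C.round(),'median',np.median(X,0).round(1))
        for lo,hi in((130,138),(108,118)):
            k=(X[:,2]>lo)&(X[:,2]<hi)
            if k.sum()>30:
                q=cv2.minAreaRect(X[k,:2].astype(np.float32));print(lo,k.sum(),X[k].mean(0).round(1),q)
E
```

```text
1.7667 [540.4  70.2 248.5] yaw tool y -100.0 j [ 0.427  0.237 -0.161 -0.    -1.174  0.971] 42.6694218507384 [-0.99901405 -0.14530499 -0.32781522]
[[-1.00000e-03 -9.48000e-01 -3.19000e-01  8.25070e+01]
 [ 1.00000e+00 -1.00000e-03  1.00000e-03  1.40000e-02]
 [-1.00000e-03 -3.19000e-01  9.48000e-01 -1.42956e+02]
 [ 0.00000e+00  0.00000e+00  0.00000e+00  1.00000e+00]] 289.3840294451892
r 1624 [153. 166.] median [582.1 228.7  25.1]
r 1749 [280. 194.] median [543.1  70.8 103.8]
130 826 [542.7  70.5 133.6] ((543.2409057617188, 70.60773468017578), (13.204330444335938, 65.15469360351562), 80.37100982666016)
r 645 [415. 194.] median [521.  -60.3 117.1]
108 573 [520.9 -60.2 116.9] ((520.4201049804688, -60.88321304321289), (27.229598999023438, 27.98763084411621), 67.87184143066406)
r 29 [ 77. 231.] median [510.8 375.9   5.3]
r 331 [105. 326.] median [379.1 352.   58. ]
g 612 [362. 194.] median [529.5  -9.5 117.2]
108 539 [529.5  -9.4 117. ] ((528.7144775390625, -9.878925323486328), (27.4849796295166, 26.662412643432617), 36.53961944580078)
```

View pics/w1.png

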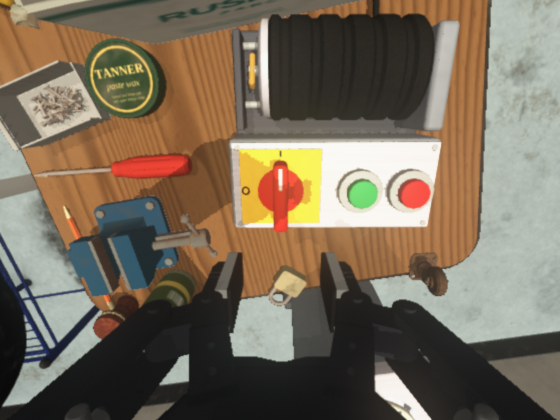

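The wrist view shows the handle at (280,194), with its bar top at (542.7, 70.7, 133.6) and yaw −9.6°. The buttons are at (362,194) and (415,194). Next I descend over the bar.

{"name": "drive_tool", "arguments": {"plan": [[[0, 2, 0.5, -20, 0], [0, 0, 0, -20, 0], [0, 0, 0, -20, 0], [0, 0, 0, -20, 0], [0, 0, 0, -15, 0], [0, 0, 0, -15, 0], [0, 0, 0, -10, 0], [0, 0, 0, -10, 0], [0, 0, 0, -6, 0], [0, 0, 0, 0, 0], [0, 0, 0, 0, 0]]]}}

```text
clock: 2.73
position: [542.4, 72.4, 113.6]
ee_rot: [0.996, -0.085, 0.0, 0.0]
contact_force: [0.2, -0.4, -0.1]
gripper_width: 42.5
grasp_force: 0.0
```

{"name": "drive_tool", "arguments": {"plan": [[[1, 0, 0, 0, 0], [1, 0, 0, 0, 0], [1, 0, 0, 0, 0], [1, 0, 0, 0, 0], [1, 0, 0, 0, 0], [1, 0, 0, 0, 0], [1, 0, 0, 0, 0], [1, 0, 0, 0, 0], [1, 0, 0, 0, 0]]]}}

```text
clock: 3.48
position: [542.5, 71.1, 114.4]
ee_rot: [0.996, -0.085, 0.0, 0.001]
contact_force: [-0.6, -5.3, 4.3]
gripper_width: 12.8
grasp_force: 60.1
```

The bar is gripped, so I turn it.

{"name": "drive_tool", "arguments": {"plan": [[[1, 0, 0, 0, 5], [1, 0, 0, 0, 5], [1, 0, 0, 0, 5], [1, 0, 0, 0, 5], [1, 0, 0, 0, 5], [1, 0, 0, 0, 5], [1, 0, 0, 0, 5], [1, 0, 0, 0, 5], [1, 0, 0, 0, 5], [1, 0, 0, 0, 5], [1, 0, 0, 0, 5], [1, 0, 0, 0, 5], [1, 0, 0, 0, 5], [1, 0, 0, 0, 5], [1, 0, 0, 0, 5], [1, 0, 0, 0, 5], [1, 0, 0, 0, 5], [1, 0, 0, 0, 4], [1, 0, 0, 0, 0], [1, 0, 0, 0, 0]]]}}

```text
clock: 5.15
position: [542.1, 71.3, 114.4]
ee_rot: [0.77, 0.638, -0.0, 0.0]
contact_force: [-0.9, -4.4, 5.5]
gripper_width: 12.8
grasp_force: 60.2
```

```bash
python3 st.py
```

```text
5.15 [542.1  71.3 114.4] yaw tool y -10.7 j [ 4.280e-01  3.690e-01 -3.430e-01  1.000e-03 -8.600e-01  2.526e+00] 12.775196081888367 [-0.93966125 -4.42366816  5.52624812]
```

{"name": "drive_tool", "arguments": {"plan": [[[0, 0, 0, 0, 0], [0, 0, 0, 0, 0], [0, 0, 0, 0, 0], [0, 0, 0, 0, 0], [0, 0, 0, 0, 0], [0, 0, 0, 0, 0], [0, 0, 0, 10, 0], [0, 0, 0, 20, 0], [0, 0, 0, 20, 0], [0, 0, 0, 20, 0], [1, 0, 0, 20, -5], [1, 0, 0, 20, -7], [1, 0, 0, 20, -7], [1, 0, 0, 0, -7], [1, 0, 0, 0, -7], [1, 0, 0, 0, -7], [1, 0, 0, 0, -7], [1, 0, 0, 0, -7], [1, 0, 0, 0, 0], [1, 0, 0, 0, 0]]]}}

```text
clock: 6.82
position: [542.3, 72.1, 243.9]
ee_rot: [0.976, 0.22, 0.0, -0.0]
contact_force: [0.1, -1.0, -0.0]
gripper_width: -0.3
grasp_force: 0.0
```

```bash
python3 st.py; python3 - <<'E'
from h import *
p,d=get_image('wrist');cv2.imwrite('pics/w2.png',p[:,:,::-1])
E
```

```text
6.8167 [542.3  72.1 243.9] yaw tool y -64.6 j [ 0.429  0.243 -0.165  0.    -1.162  1.586] -0.2970089854630506 [ 0.05291383 -0.99460564 -0.04754563]
```

View pics/w2.png

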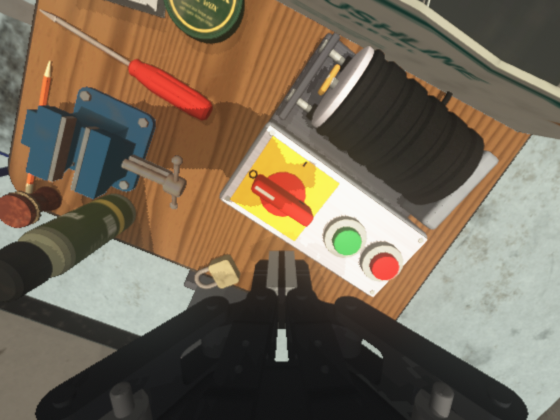

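The handle is off: the white line points at the ring mark (253,175). Next I move over the green button.

{"name": "drive_tool", "arguments": {"plan": [[[1, -4, -20, 0, -7], [1, -4, -20, 0, -7], [1, -4, -20, 0, -7], [1, -2, -21, 0, -7], [1, 0, 0, 0, -7], [1, 0, 0, -20, 0], [1, 0, 0, -20, 0], [1, 0, 0, -20, 0], [1, 0, 0, -20, 0], [1, 0, 0, -15, 0], [1, 0, 0, -15, 0], [1, 0, 0, -8, 0], [1, 0, 0, 0, 0], [1, 0, 0, 0, 0]]]}}

```text
clock: 8.03
position: [528.5, -8.9, 125.6]
ee_rot: [0.996, -0.085, 0.0, 0.0]
contact_force: [-0.1, 0.7, 0.7]
gripper_width: -0.2
grasp_force: 0.0
```

{"name": "drive_tool", "arguments": {"plan": [[[1, 0, 0, -3, 0], [1, 0, 0, -3, 0], [1, 0, 0, -3, 0], [1, 0, 0, -3, 0], [1, 0, 0, -2, 0], [1, 0, 0, -2, 0], [1, 0, 0, 0, 0], [1, 0, 0, 0, 0]]]}}

```text
clock: 8.7
position: [528.8, -8.8, 111.0]
ee_rot: [0.996, -0.085, 0.001, -0.0]
contact_force: [-4.8, 1.9, 9.9]
gripper_width: 0.4
grasp_force: 5.1
```

{"name": "drive_tool", "arguments": {"plan": [[[1, 0, 0, -1, 0], [1, 0, 0, -1, 0], [1, 0, 0, 0, 0], [1, 0, 0, 0, 0]]]}}

```text
clock: 9.03
position: [528.8, -8.8, 110.8]
ee_rot: [0.996, -0.084, 0.001, 0.0]
contact_force: [-6.8, 1.5, 20.5]
gripper_width: 0.4
grasp_force: 10.1
```

{"name": "drive_tool", "arguments": {"plan": [[[1, 0, 0, 0, 0], [1, 0, 0, 0, 0], [1, 0, 0, 0, 0], [1, 0, 0, 0, 0], [1, 0, 0, 0, 0], [1, 0, 0, 0, 0], [1, 0, 0, 0, 0], [1, 0, 0, 0, 0], [1, 0, 0, 0, 0], [1, 0, 0, 0, 0], [1, 0, 0, 0, 0], [1, 0, 0, 0, 0]]]}}

```text
clock: 10.03
position: [528.8, -8.8, 110.8]
ee_rot: [0.996, -0.084, 0.001, 0.0]
contact_force: [-7.8, 2.8, 19.9]
gripper_width: 0.0
grasp_force: 10.0
```

```bash
python3 st.py; python3 - <<'E'
from h import *
p,d=get_image('scene');a=p[150:255,255:395];b=np.load('scene0.npz')['p'][150:255,255:395]
cv2.imwrite('pics/s2.png',cv2.resize(np.vstack([b,a]),None,fx=2.8,fy=2.8,interpolation=2)[:,:,::-1])
p,d=get_image('wrist');a=p[150:350,200:480]
cv2.imwrite('pics/w3.png',cv2.resize(a,None,fx=2.8,fy=2.8,interpolation=2)[:,:,::-1])
E
```

```text
10.0333 [528.8  -8.8 110.8] yaw tool y -99.7 j [ 2.91e-01  3.45e-01 -3.93e-01  1.00e-03 -8.31e-01  1.11e+00] 0.048938273387351 [-7.7854849   2.849268   19.88230646]
```

View pics/s2.png

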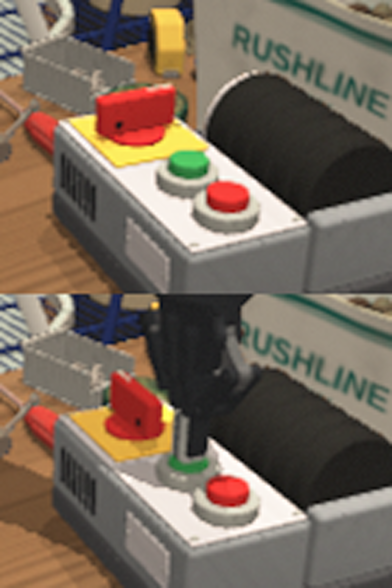

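View pics/w3.png

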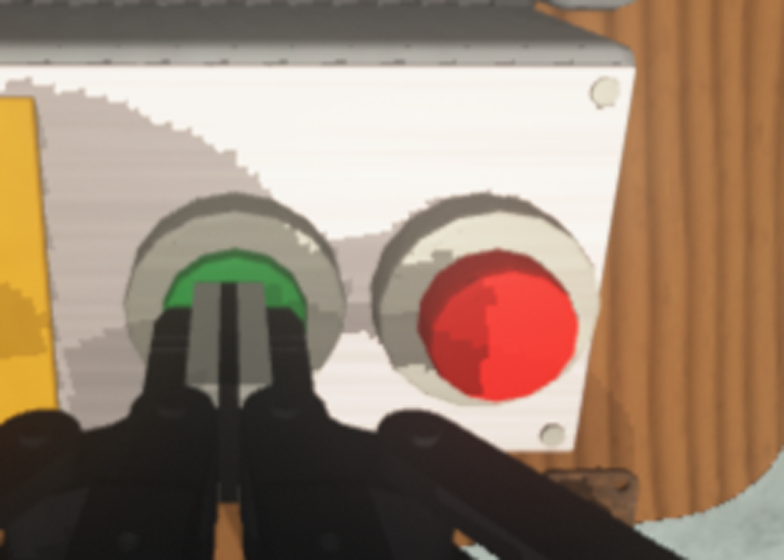

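Both views show the green cap flush with its collar under the fingertips, about 3 px lower in the scene view, which matches 6 mm. The handle is still off. I release it and go to stop, which should bottom at about z 111 as well.

{"name": "drive_tool", "arguments": {"plan": [[[1, 0, 0, 4, 0], [1, 0, 0, 6, 0], [1, 0, 0, 10, 0], [1, 0, 0, 10, 0], [1, -3, -17, 0, 0], [1, -3, -17, 0, 0], [1, -3, -17, 0, 0], [1, 0, 0, 0, 0], [1, 0, 0, -8, 0], [1, 0, 0, -8, 0], [1, 0, 0, -4, 0], [1, 0, 0, -3, 0], [1, 0, 0, -3, 0], [1, 0, 0, -2, 0], [1, 0, 0, -1, 0], [1, 0, 0, -1, 0], [1, 0, 0, 0, 0], [1, 0, 0, 0, 0], [1, 0, 0, 0, 0], [1, 0, 0, 0, 0]]]}}

```text
clock: 11.8
position: [518.8, -59.5, 110.8]
ee_rot: [0.996, -0.084, -0.0, 0.0]
contact_force: [-10.1, 3.1, 23.3]
gripper_width: -0.3
grasp_force: 11.6
```

```bash
python3 st.py; python3 - <<'E'
from h import *
p,d=get_image('scene');a=p[150:255,255:395];b=np.load('scene0.npz')['p'][150:255,255:395]
cv2.imwrite('pics/s3.png',cv2.resize(np.vstack([b,a]),None,fx=2.8,fy=2.8,interpolation=2)[:,:,::-1])
E
```

```text
11.8 [518.8 -59.5 110.8] yaw tool y -99.7 j [ 1.970e-01  3.370e-01 -4.070e-01  1.000e-03 -8.280e-01  1.204e+00] -0.3280480808967702 [-10.06087982   3.14001598  23.33063192]
```

View pics/s3.png

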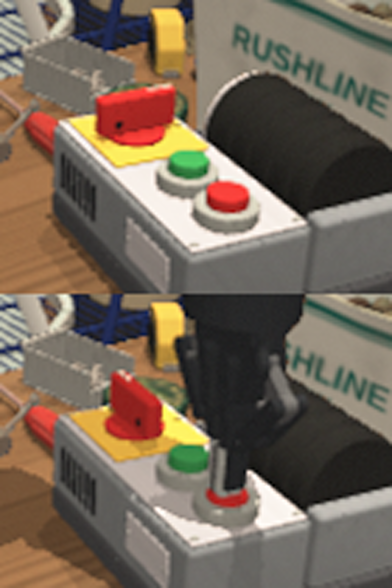

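The red cap is in, the green cap is back out and the handle is off. I lift away.

{"name": "drive_tool", "arguments": {"plan": [[[1, 0, 0, 5, 0], [1, 0, 0, 10, 0], [1, 0, 0, 20, 0], [1, 0, 0, 20, 0], [1, 0, 0, 20, 0], [1, 0, 0, 20, 0], [1, 0, 0, 20, 0], [1, 0, 0, 20, 0], [1, 0, 0, 0, 0], [1, 0, 0, 0, 0], [1, 0, 0, 0, 0]]]}}

```text
clock: 12.77
position: [518.9, -59.7, 241.6]
ee_rot: [0.996, -0.085, -0.001, -0.0]
contact_force: [-0.3, -0.3, 0.6]
gripper_width: -0.2
grasp_force: 0.0
```

```bash
python3 - <<'E'
from h import *
p,d=get_image('scene');cv2.imwrite('pics/s4.png',p[:,:,::-1])
E
```

```text
(no output)
```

View pics/s4.png

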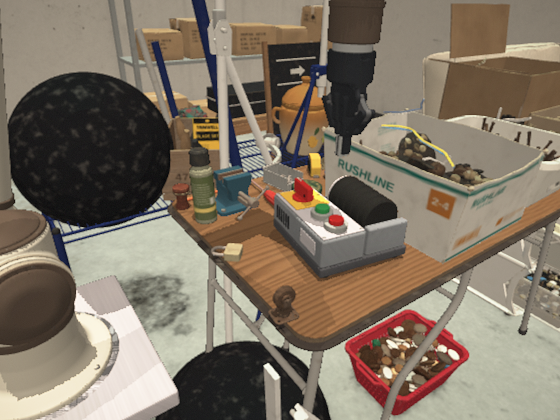

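The handle (302,190) is off, both buttons are out at (322,208) and (336,220), the bystanders haven't moved and the arm is clear.

```bash
python3 -c "
from bench import *
print(job_done())"
```

```text
the job is handed in; nothing more can be done
None
```

The job is handed in with no verdict returned: the main switch is off, start was pressed and held for over a second and let go, stop was then pressed and let out, and the camera shows the spray can, padlock and castor where they started.

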